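# Put the vial tray away under the sample shelf

### The job

The vial tray in front of the low sample shelf has two vials standing up out of their holes: press both fully down, level with their neighbours. Then slide the tray between the guide rails under the shelf, without it or its vials touching the shelf board, until it rests against the hidden stop at the back. The stop is only lightly clamped and must not be pushed out of its setting; leave everything else on the bench where it is, and let go of the tray.

Things in the scene. Friction and masses are not known exactly. Their poses are not given: they have to be found in the camera images.
- bay: The shelf bay, fixed: a wooden board (the overhang; 210 mm deep, 260 wide, 16 thick, underside 68 mm above the bench) on two white side panels, with two aluminium guide rails on the bench below. Origin on the bench under the middle of the board's front edge; x points into the bay (the way the tray goes in), y across, z up. The bench is its floor.
- rail_mouth (a point): Centre line between the guide rails, on the bench, at bay x = -45 mm, bay axes. From here inwards the rails run straight along bay x, 16 mm high, inner faces at y = +-69.5 mm (4.5 mm of play each side of the tray); towards the front they flare outwards by 8 mm, to x = -74 mm.
- board_edge (a point): Middle of the lower front edge of the board, 68 mm above the bay's origin, bay axes. Hidden under the board, on its centre line, is an aluminium stop 40 mm wide and 32 high: its front face was set at random 105 to 145 mm in from this edge along bay x. It is clamped by friction and slips at about 15 N. Sliding the tray alone takes some 1 to 5 N.
- tray_mid (a point): Tray's centre, 20 mm above its underside; tray axes: x to its rear end, which goes in first, y across, z up. Loose white plastic tray 220 mm long, 130 wide, 0.3 to 0.5 kg. Its rear part (x = -30 to 110 mm) is a box 34 mm high holding grey-capped vials in a 32 by 30 mm grid, seated tops 58 mm above the bench; the front is a bare 6 mm floor with the grip plate.
- tray_grip (a point): Where to take or push the tray: centre of the upright grip plate at the tray's front end, at tray x = -100 mm, y = 0, 50 mm above the bench; tray axes. The plate is 10 mm thick along x, 70 mm wide along y, and reaches 72 mm above the bench; behind it 65 mm are free up to the vial box. With the tray home it still stands 65 to 105 mm in front of the shelf board.
- tray_rear (a point): Middle of the tray's flat rear end face, at tray x = 110 mm, 17 mm above the bench; this face meets the stop.
- vial_a_cap (a point): Middle of the flat top of the first raised vial's grey cap (15 mm diameter), at tray x = -8, y = -15 mm; 58 mm above the bench when pressed fully down.
- vial_b_cap (a point): Middle of the flat top of the second raised vial's grey cap (15 mm diameter), at tray x = 24, y = 15 mm; 58 mm above the bench when pressed fully down.
- vial_a (a joint): Height in m by which the first vial stands above its seated place (starts at 0.012 to 0.022, 0 = fully down). It slides in its hole with about 5 N of friction and stays where it is left; at 0 it meets a hard seat.
- vial_b (a joint): The same for the second vial.

How it is judged:
By the outcome, as a careful person would: the job done as asked, in the order asked, and still so for the second after the job is handed in, with the robot touching nothing.
It also fails if it takes over 70 s, if anything falls off the work surface, if the arm or the gripper's body presses on something with over 40 N, if the wrist force passes 120 N, or if a joint passes its speed limit or range.

### The arm

A 6-joint arm with a two-finger parallel gripper is mounted at the origin on the work surface. World frame = base frame: x ahead of the robot, y to its left, z up, the work surface at z = 0. Lengths are in m, angles in degrees, forces in N, time in s.
With the tool pointing down it reaches from about 0.3 to 0.875 m from the base axis. Payload 6.4 kg.
Tool frame: the origin (TCP) lies at the very end of the fingers, on their centre line; the grasp point (between the pads) lies behind it (bot.grip_depth is the y of the grasp point in the tool frame, in m); y points along the fingers, z is the direction in which the jaws open and shut, and the axes are right-handed (so a half turn about y gives the same grasp; the last joint's range is limited). The gripper opens to 85 mm and grips with 20 to 120 N. Pads are 22 mm wide; open, the fingers measure 114 mm over their backs; the gripper's body (76 mm by 85 mm) begins 54 mm behind the grasp point. The pads swing forward as they close: fully open they stand 13 mm farther back than shut.
Start: joints at [62.894, 10.359, 92.074, -0, 77.567, -11.82], TCP at [0.152, 0.555, 0.194] pointing down, gripper open.
Joint ranges: [-171.53, 171.53], [-51.25, 118.39], [17.06, 147.69], [-65.23, 245.23], [0, 150.52], [-178.68, 178.68]. Speed limits (degrees/s): [147.25, 147.25, 172.46, 180, 180, 180].

### API

Orientations are given as a 3x3 rotation matrix whose columns are the frame's x, y, z axes.
In Python, from cell import bot gives the robot as it stands. The module is installed in compiled form; this text tells all that it offers.
- The arm moves only by the shell command python3 -m handwheel 'ROWS' [FORCE]. ROWS is JSON, a list of rows, each a list of 5 numbers: the shift along the tool's x, y, z in mm, then the turn about the tool's y in rad, then the opening, from 0 (shut) to 1 (fully open). A call has 1 to 12 rows; each row is the pose to reach, as a shift and turn from the pose commanded when the call began, along the tool's axes at that moment; what a row does not reach only later rows make up. A row lasts 1/10 s, in which the tool goes at most 50 mm and 8.59 degrees, less where a joint would pass 70% of its speed; a pose out of reach is approached as far as the arm can. A call with a gripper value outside its range is refused whole. The fingers move at their own pace and stop on an object; FORCE is the grip in N (left out, the last holds). Time passes only in rows, so rows that repeat a pose let the fingers close. It gives the time, the measured TCP pose, the force and the opening at its end, in the units of the state.
- bot.get_state(): the state, without advancing time (a new reading comes with each control period).
- bot.get_image(name): name is "scene" or "top" or "wrist"; returns the picture (400x640x3 uint8, red, green, blue); there is no depth.
- bot.camera_info(name): a dict with "mtx" (3x3 intrinsics, pixels), "R" (3x3) and "t" (3): a world point X has camera coordinates R X + t. Camera axes: x right, y down, z forward; pixel columns grow to the right and rows downward; lengths in m; the calibration is good to about 2 mm. A picture is of the moment at which its call begins: read the wrist's pose just before it. camera_info takes no time and is no camera call; for the wrist camera it gives the pose at the moment of the call.
- bot.hand_in(): hands the job in, once; it reports no verdict.
Trained networks look in the newest picture that a camera, given by its name, has taken for a name from the list of things; names that differ only in an ending like _2 or _b are one class to them, and where a whole thing is asked for, a point or a joint stands for the part that bears it (a point fixed in the world has none). Each returns a list of dicts, best first, with "p" (0 to 1); they miss things now and then, are a little off and sometimes report something else, mostly with a low value. They report only what shows in the picture. A call takes as long as a camera call.
- bot.recognise(target, camera): "rect" ([left, top, right, bottom] as shares, 0 to 1, of the picture: columns of its width, rows of its height, round what is visible of it).
- bot.silhouettes(target, camera): "mask" (400x640 bool, what is visible of it) and "rect" ([left, top, right, bottom] as shares, 0 to 1, of the picture: columns of its width, rows of its height, round what is visible of it).
- bot.spot_point(target, camera): "position" ([column, row] as shares, 0 to 1, of the picture: columns of its width, rows of its height: a listed point, or the origin of a listed thing).
The state is a dict: "time": time; "joints": joint angles; "joint_velocities": joint speeds; "joint_efforts": joint torques, N m; "position": TCP position; "tool_rot": TCP orientation; "ft_force": force on the tool from outside, world axes, zero at the start; "torque": the same for the moment, N m; "gripper_width": opening from 0.0 (shut) to 1.0 (fully open).
Only numpy, scipy, OpenCV 4.12 (cv2) and the standard library are available. Lean on these libraries where they do the work, as an engineer would, in place of code of your own. Each camera call takes 0.05 s, during which the arm holds its last target. There are 200 camera calls.

## Working session

There is one attempt and no reset: what is moved stays moved. The work goes in short steps, Python scripts to look and compute and a shell command to move; the robot and the scene stay as the last step left them, time stands still between calls to the robot, and variables do not carry over. Pictures are saved under pics/ and viewed, about 8 in all and at most 12, crops included, and the job is handed in when it is done.

```bash
mkdir -p pics; ls
cat > h.py <<'E'
import numpy as np, cv2
from cell import bot
def save(cam,name):
    im=bot.get_image(cam); cv2.imwrite('pics/'+name,im[:,:,::-1]); return im
def proj(cam,X,ci=None):
    ci=ci or bot.camera_info(cam); p=np.array(ci['mtx'])@(np.array(ci['R'])@np.array(X,float)+np.array(ci['t'])); return p[:2]/p[2]
def ray(cam,px,z,ci=None):
    ci=ci or bot.camera_info(cam); R=np.array(ci['R']);t=np.array(ci['t'])
    d=R.T@np.linalg.solve(np.array(ci['mtx']),[px[0],px[1],1]); c=-R.T@t
    return c+d*(z-c[2])/d[2]
def spot(n,cam):
    return [(round(d['p'],2),np.array(d['position'])*[640,400]) for d in bot.spot_point(n,cam)]
E
python3 - <<'E'
from h import *
np.set_printoptions(precision=4,suppress=True)
s=bot.get_state();print(s['time'],s['position'],s['tool_rot'],s['ft_force'],bot.grip_depth)
Z=dict(rail_mouth=0,board_edge=.068,tray_mid=.02,tray_grip=.05,tray_rear=.017,vial_a_cap=.075,bay=0)
ims=[]
for c in('top','scene'):
    save(c,c+'0.png')
    for n in Z:
        for p,px in spot(n,c)[:3]: print(c,n,p,px,ray(c,px,Z[n]))
print(bot.get_state()['time'])
E
```

```text
pics
0.0 [0.1513 0.5541 0.1931] [[ 0.9646 -0.0008  0.2636]
 [-0.2636 -0.0016  0.9646]
 [-0.0004 -1.     -0.0017]] [-0.0582  1.0702  0.4109] -0.0187
top board_edge 0.61 [303.616 104.8  ] [0.7599 0.0293 0.068 ]
top tray_mid 0.87 [282.88 226.6 ] [0.5642 0.0657 0.02  ]
top tray_grip 0.94 [273.024 282.2  ] [0.4741 0.0787 0.05  ]
top tray_grip 0.7 [285.376 225.6  ] [0.564  0.0595 0.05  ]
top tray_rear 0.91 [286.976 161.32 ] [0.6773 0.0594 0.017 ]
top vial_a_cap 0.65 [285.184 228.52 ] [0.5579 0.058  0.075 ]
top bay 0.64 [306.688 114.52 ] [0.7668 0.0254 0.    ]
top bay 0.64 [272.512 284.8  ] [0.466  0.0844 0.    ]
scene rail_mouth 0.31 [291.584 307.8  ] [0.7643 0.0297 0.    ]
scene board_edge 0.74 [290.112 295.12 ] [0.7641 0.0318 0.068 ]
scene tray_mid 0.65 [363.072 225.48 ] [0.5679 0.0659 0.02  ]
scene tray_grip 0.85 [395.072 183.8  ] [0.4724 0.0825 0.05  ]
scene tray_rear 0.64 [332.416 272.52 ] [0.6778 0.062  0.017 ]
scene vial_a_cap 0.68 [361.28 208.88] [0.568  0.0577 0.075 ]
scene vial_a_cap 0.37 [330.368 276.12 ] [0.7058 0.073  0.075 ]
scene bay 0.83 [291.584 311.4  ] [0.7697 0.0331 0.    ]
0.8
```

View pics/top0.png

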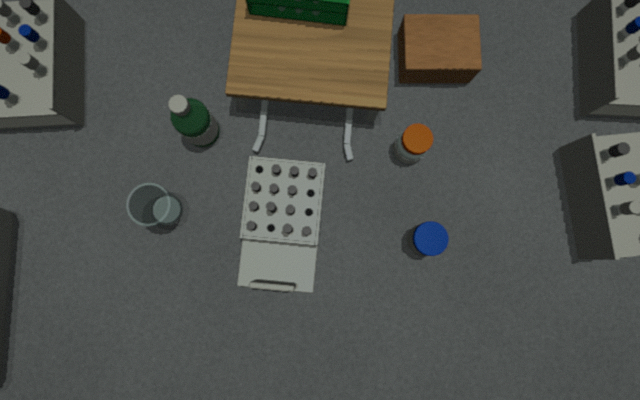

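View pics/scene0.png

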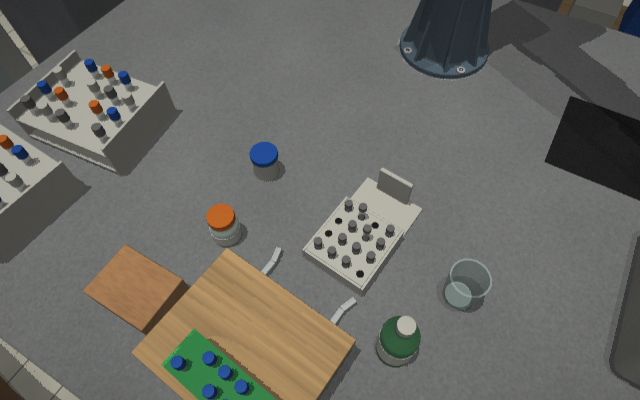

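```bash
python3 -m handwheel '[[500,-100,-347,1.4,0],[500,-100,-347,1.4,0],[500,-100,-347,1.4,0],[500,-100,-347,1.4,0],[500,-100,-347,1.4,0],[500,-100,-347,1.4,0],[500,-100,-347,1.4,0],[500,-100,-347,1.4,0],[500,-100,-347,1.4,0],[500,-100,-347,1.4,0],[500,-100,-347,1.4,0],[500,-100,-347,1.4,0]]'
python3 -m handwheel '[[0,0,0,0,0],[0,0,0,0,0],[0,0,0,0,0]]'
python3 - <<'E'
from h import *
np.set_printoptions(precision=4,suppress=True)
s=bot.get_state();print(s['time'],s['position'],s['tool_rot'],s['ft_force'],s['joints'])
Z=dict(rail_mouth=0,board_edge=.068,tray_mid=.02,tray_grip=.05,tray_rear=.017,vial_a_cap=.075,bay=0)
c='wrist'
save(c,'w1.png')
for n in Z:
    for p,px in spot(n,c)[:3]: print(c,n,p,px,ray(c,px,Z[n]))
im=cv2.imread('pics/top0.png')[60:300,200:420]; cv2.imwrite('pics/top0c.png',cv2.resize(im,None,fx=2.5,fy=2.5,interpolation=cv2.INTER_CUBIC))
E
```

```text
time: 2.0
position: [0.5328, 0.099, 0.2919]
tool_rot: [[-0.096, 0.001, 0.995], [-0.995, 0.0, -0.096], [-0.0, -1.0, 0.001]]
ft_force: [1.2, -0.0, 0.5]
gripper_width: 0.0
time: 2.3
position: [0.5311, 0.1015, 0.2909]
tool_rot: [[-0.095, -0.001, 0.995], [-0.995, 0.0, -0.095], [-0.0, -1.0, -0.001]]
ft_force: [0.7, 0.9, -0.1]
gripper_width: 0.001
2.3 [0.5311 0.1015 0.2909] [[-0.0954 -0.0009  0.9954]
 [-0.9954  0.0004 -0.0954]
 [-0.0003 -1.     -0.001 ]] [ 0.7408  0.8516 -0.0601] [-1.7758  2.2168 89.8706  0.0221 87.9669  3.6951]
wrist board_edge 0.88 [481.984 191.6  ] [0.758  0.0331 0.068 ]
wrist tray_mid 0.81 [347.392 173.68 ] [0.5689 0.0657 0.02  ]
wrist tray_grip 0.62 [280.896 175.68 ] [0.4682 0.0797 0.05  ]
wrist tray_rear 0.62 [414.72 171.68] [0.6767 0.0576 0.017 ]
wrist tray_rear 0.19 [369.024 171.52 ] [0.604  0.0648 0.017 ]
wrist vial_a_cap 0.56 [342.208 188.68 ] [0.5567 0.0583 0.075 ]
```

View pics/w1.png

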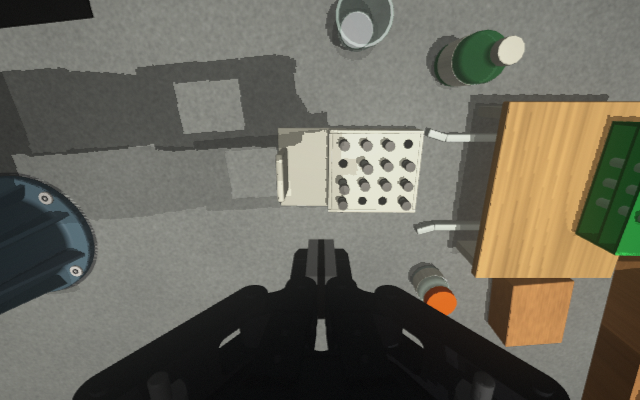

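View pics/top0c.png

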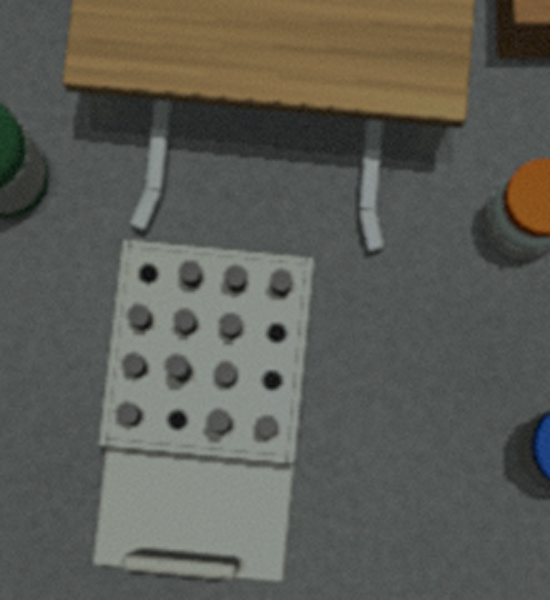

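Run:
```python
from h import *
np.set_printoptions(precision=4,suppress=True)
q=lambda n,x,y,z:print(n,ray('top',(200+x/2.5,60+y/2.5),z))
yaw=lambda a,b:np.degrees(np.arctan2(*(b-a)[1::-1]))
g=lambda x,y,z:ray('top',(200+x/2.5,60+y/2.5),z)
for n,a in dict(boardL=(65,86,.084),boardR=(466,121,.084),kL=(163,187,.016),kR=(364,208,.016),rLi=(167,105,.016),rRi=(366,122,.016),trL=(125,240,.034),trR=(313,258,.034),tbL=(100,446,.034),tbR=(292,464,.034),fL=(94,565,.006),fR=(282,580,.006)).items(): print(n,g(*a))
w='wrist'
for n,a in dict(kL=(462,142),kR=(447,224),rLi=(495,140),rRi=(476,224),boardL=(506,101),boardR=(474,275)).items():
  print('w',n,ray(w,a,.084 if 'b' in n else .016))
# caps, seated & raised
for n,x,y,z in(('a',218,422,.075),('b',177,368,.075),('nb',226,375,.058),('nf',266,428,.058)): print(n,g(x,y,z))
```

```text
boardL [0.7711 0.1522 0.084 ]
boardR [ 0.7482 -0.1031  0.084 ]
kL [0.7247 0.0976 0.016 ]
kR [ 0.7095 -0.0427  0.016 ]
rLi [0.7841 0.0953 0.016 ]
rRi [ 0.7718 -0.045   0.016 ]
trL [0.6828 0.1206 0.034 ]
trR [ 0.6701 -0.0062  0.034 ]
tbL [0.5443 0.1351 0.034 ]
tbR [0.5317 0.0087 0.034 ]
fL [0.465  0.1427 0.006 ]
fR [0.4539 0.0156 0.006 ]
w kL [0.7499 0.0973 0.016 ]
w kR [ 0.7324 -0.0402  0.016 ]
w rLi [0.8005 0.0955 0.016 ]
w rRi [ 0.7815 -0.045   0.016 ]
w boardL [0.7707 0.1568 0.084 ]
w boardR [ 0.7483 -0.0973  0.084 ]
a [0.5575 0.0549 0.075 ]
b [0.5914 0.0806 0.075 ]
nb [0.5885 0.051  0.058 ]
nf [0.5544 0.0254 0.058 ]
```

```bash
python3 -m handwheel '[[44,50,31,0,0],[44,100,31,0,0],[44,150,31,0,0],[44,190,31,0,0],[44,195,31,0,0],[44,200,31,0,0],[44,200,31,0,0],[44,200,31,0,0]]'
python3 -c "
from h import *
save('wrist','w2.png');save('scene','s2.png')
cv2.imwrite('pics/s2c.png',cv2.resize(cv2.imread('pics/s2.png')[130:330,270:450],None,fx=3,fy=3))"
```

```text
time: 3.5
position: [0.5607, 0.0541, 0.0942]
tool_rot: [[-0.095, 0.005, 0.995], [-0.995, -0.001, -0.095], [0.0, -1.0, 0.005]]
ft_force: [0.1, 0.4, 0.1]
gripper_width: 0.002
```

View pics/s2c.png

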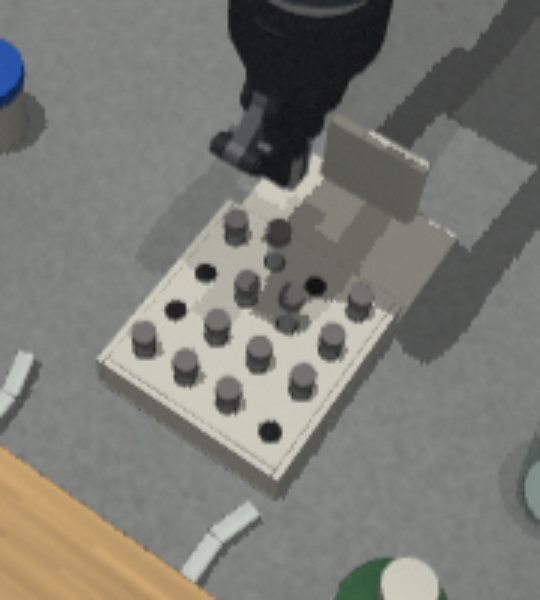

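The fingertip is directly above raised vial a, at about (278,235) in the crop. Vial b stands at about (290,295). Pressing a now.

```bash
python3 -m handwheel '[[0,5,-2,0,0],[0,10,-2,0,0],[0,15,-2,0,0],[0,20,-2,0,0],[0,23,-2,0,0],[0,26,-2,0,0],[0,28,-2,0,0],[0,30,-2,0,0],[0,31,-2,0,0],[0,32,-2,0,0]]'; python3 -m handwheel '[[0,1,0,0,0],[0,1,0,0,0]]'; python3 -m handwheel '[[0,1,0,0,0],[0,1,0,0,0]]'
```

```text
time: 4.6
position: [0.5565, 0.0542, 0.0593]
tool_rot: [[-0.096, 0.0, 0.995], [-0.995, -0.0, -0.096], [0.0, -1.0, 0.0]]
ft_force: [-1.1, 0.2, 0.0]
gripper_width: -0.002
time: 4.8
position: [0.5564, 0.0543, 0.0582]
tool_rot: [[-0.096, -0.0, 0.995], [-0.995, 0.0, -0.096], [-0.0, -1.0, -0.0]]
ft_force: [-0.4, 0.3, -0.5]
gripper_width: -0.002
time: 5.0
position: [0.5564, 0.0543, 0.0572]
tool_rot: [[-0.096, -0.0, 0.995], [-0.995, 0.0, -0.096], [-0.0, -1.0, -0.0]]
ft_force: [1.0, 1.3, -0.4]
gripper_width: -0.001
```

```bash
python3 -c "
from h import *
save('scene','s3.png')
cv2.imwrite('pics/s3c.png',cv2.resize(cv2.imread('pics/s3.png')[160:290,300:430],None,fx=4,fy=4))"
```

```text
(no output)
```

View pics/s3c.png

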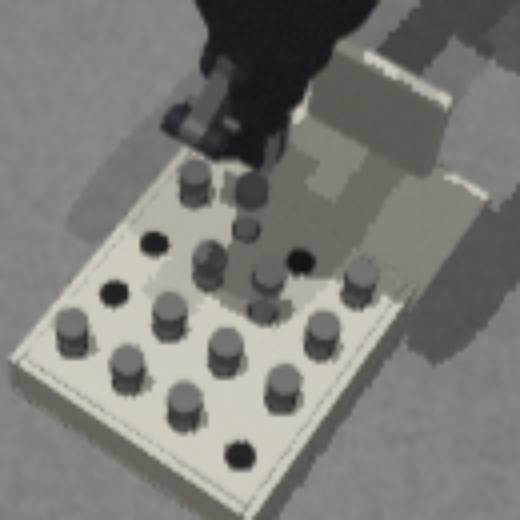

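```bash
python3 -c "
from h import *
print('tcp',proj('scene',bot.get_state()['position']),bot.get_state()['ft_force'])
for z in(.058,.07,.08):
  print(z,proj('scene',(.5585,.0541,z)),proj('scene',(.5934,.0807,z)),proj('top',(.5585,.0541,z)),proj('top',(.5934,.0807,z)))
for n in('vial_a_cap','vial_a'):
  for d in bot.silhouettes(n,'scene'): print(n,d['p'],np.array(d['rect'])*[640,400,640,400])
for tx,ty in((-8,-45),(24,-15),(56,15),(-8,-15),(24,15)):
  X=(.568+.995*tx/1e3+.0993*ty/1e3,.0682-.0993*tx/1e3+.995*ty/1e3); print(tx,ty,proj('scene',X+(.058,)),proj('scene',X+(.034,)))
"
```

```text
tcp [361.85878805 208.22581558] [-0.18617053  0.05758602 -0.03530624]
0.058 [361.29500887 208.83679349] [365.46295406 230.04352775] [288.38557938 228.73088527] [271.85891156 207.06519314]
0.07 [361.77515381 205.48030835] [366.01261728 226.86785413] [287.91768303 228.32403038] [271.08783889 206.25973612]
0.08 [362.18481133 202.61657027] [366.48191659 224.15648214] [287.5142593  227.97323706] [270.42314042 205.56539683]
vial_a_cap 0.63 [360.576 203.52  367.168 218.4  ]
-8 -45 [347.67996104 200.62502026] [347.09916592 207.21691485]
24 -15 [351.4595086  221.32468064] [350.76708964 227.58200449]
56 15 [355.46523135 243.26304736] [354.64882039 249.13419606]
-8 -15 [361.26729652 208.85016249] [360.34335203 215.31352484]
24 15 [365.49183363 230.04085924] [364.43378655 236.14953255]
```

```bash
python3 -c "
from h import *
ci=bot.camera_info('wrist')
im=save('wrist','w3.png'); p=bot.get_state()['position']
print('tcp in wrist',proj('wrist',p,ci))
for z in(.058,.07,.08): print(z,proj('wrist',(.5585,.0541,z),ci),proj('wrist',(.5934,.0807,z),ci))
cv2.imwrite('pics/m3.png',np.hstack([cv2.resize(cv2.imread('pics/'+f)[20:330,200:460],None,fx=1.5,fy=1.5) for f in('w2.png','w3.png')]))
"
```

```text
tcp in wrist [322.45556188 226.0003525 ]
0.058 [325.47558304 226.29554119] [375.9725825  183.62068853]
0.07 [325.75299674 234.20908153] [379.54199688 189.19323382]
0.08 [326.01167742 241.58824153] [382.89062889 194.42109517]
```

View pics/m3.png

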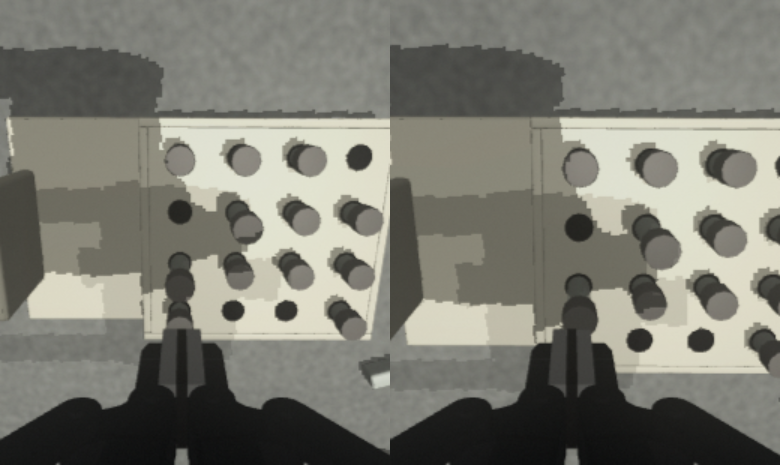

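The picture shows the fingertips at wrist pixel (321,240), while the TCP projects to (322,226). The scene camera agrees: the real tips are about 20 mm above the reported TCP, so nothing has been touched yet and vial a is still up. I'll correct by +3 mm along tool z and go down guarded by force.

```bash
python3 -m handwheel '[[0,0,3,0,0],[0,2,3,0,0],[0,4,3,0,0],[0,4,3,0,0]]'; for i in 1 ; do python3 -m handwheel '[[0,2,0,0,0],[0,4,0,0,0],[0,4,0,0,0]]'; done;  python3 -m handwheel '[[0,2,0,0,0],[0,2,0,0,0]]'
```

```text
time: 5.6
position: [0.559, 0.054, 0.0527]
tool_rot: [[-0.096, -0.001, 0.995], [-0.995, 0.0, -0.096], [-0.0, -1.0, -0.001]]
ft_force: [0.6, -0.1, -0.2]
gripper_width: 0.002
time: 5.9
position: [0.5591, 0.054, 0.0488]
tool_rot: [[-0.096, -0.001, 0.995], [-0.995, 0.0, -0.096], [-0.0, -1.0, -0.001]]
ft_force: [0.1, -0.9, -0.7]
gripper_width: -0.003
time: 6.1
position: [0.5593, 0.054, 0.047]
tool_rot: [[-0.096, -0.0, 0.995], [-0.995, 0.0, -0.096], [0.0, -1.0, -0.0]]
ft_force: [-0.4, 0.2, 0.8]
gripper_width: -0.003
```

```bash
python3 -c "
from h import *
save('wrist','w4.png');save('scene','s4.png')
a=cv2.resize(cv2.imread('pics/w4.png')[150:290,240:380],(390,390),interpolation=cv2.INTER_CUBIC)
b=cv2.resize(cv2.imread('pics/s4.png')[170:250,325:405],(390,390),interpolation=cv2.INTER_CUBIC)
cv2.imwrite('pics/m4.png',np.hstack([a,b]))"
```

```text
(no output)
```

View pics/m4.png

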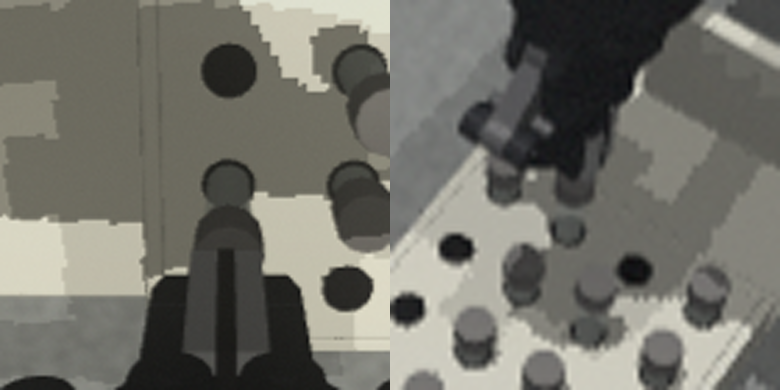

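```bash
python3 -m handwheel '[[0,2,0,0,0],[0,2,0,0,0]]'; python3 -m handwheel '[[0,2,0,0,0],[0,2,0,0,0]]';python3 -m handwheel '[[0,2,0,0,0],[0,2,0,0,0]]'; python3 -m handwheel '[[0,2,0,0,0],[0,2,0,0,0]]'
```

```text
time: 6.4
position: [0.5592, 0.054, 0.045]
tool_rot: [[-0.096, -0.0, 0.995], [-0.995, 0.0, -0.096], [-0.0, -1.0, -0.0]]
ft_force: [-0.2, 0.2, -0.4]
gripper_width: 0.003
time: 6.6
position: [0.5592, 0.054, 0.043]
tool_rot: [[-0.096, -0.0, 0.995], [-0.995, 0.0, -0.096], [0.0, -1.0, -0.0]]
ft_force: [-0.5, 0.2, 0.2]
gripper_width: 0.002
time: 6.8
position: [0.5592, 0.054, 0.041]
tool_rot: [[-0.096, -0.0, 0.995], [-0.995, 0.0, -0.096], [-0.0, -1.0, -0.0]]
ft_force: [-0.0, 0.0, 0.2]
gripper_width: 0.002
time: 7.0
position: [0.5592, 0.054, 0.039]
tool_rot: [[-0.096, -0.0, 0.995], [-0.995, 0.0, -0.096], [0.0, -1.0, -0.0]]
ft_force: [0.1, -0.0, 0.2]
gripper_width: 0.001
```

```bash
python3 -c "
from h import *
save('wrist','w5.png');save('scene','s5.png')
a=cv2.resize(cv2.imread('pics/w5.png')[150:290,240:380],(390,390),interpolation=cv2.INTER_CUBIC)
b=cv2.resize(cv2.imread('pics/s5.png')[170:250,325:405],(390,390),interpolation=cv2.INTER_CUBIC)
cv2.imwrite('pics/m5.png',np.hstack([a,b]))
print(bot.camera_info('wrist'))"
```

```text
{'mtx': array([[291.87336666,   0.        , 320.74380521],
       [  0.        , 291.87336666, 195.36349971],
       [  0.        ,   0.        ,   1.        ]]), 'R': array([[ 9.95284127e-01, -9.69979562e-02, -9.50008499e-04],
       [-9.16901044e-02, -9.43927270e-01,  3.17165941e-01],
       [-3.16611870e-02, -3.15583121e-01, -9.48369581e-01]]), 't': array([-0.55031316,  0.11042438,  0.26882651])}
```

View pics/m5.png

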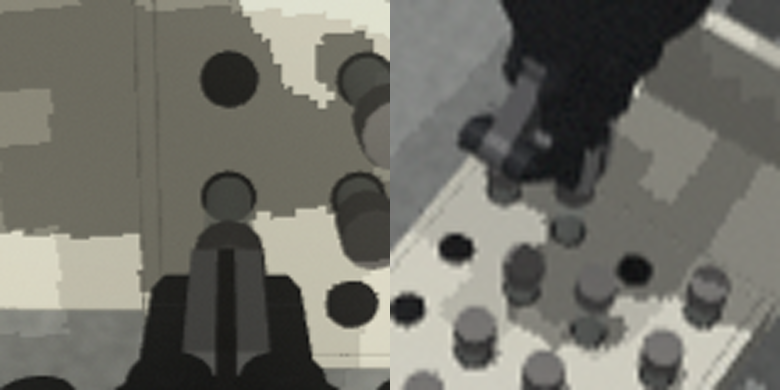

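Vial a is still up. Triangulating the visible tip edge with the wrist camera puts it near z≈0.08, well above the reported TCP. It is in line with the cap, so I'll continue down with small guarded steps.

```bash
for i in 1; do python3 -m handwheel '[[0,2,0,0,0],[0,2,0,0,0]]'|grep -E 'pos|ft'; python3 -m handwheel '[[0,2,0,0,0],[0,2,0,0,0]]'|grep -E 'pos|ft';python3 -m handwheel '[[0,2,0,0,0],[0,2,0,0,0]]'|grep -E 'pos|ft'; python3 -m handwheel '[[0,2,0,0,0],[0,2,0,0,0]]'|grep -E 'pos|ft'; done
```

```text
position: [0.5595, 0.0539, 0.0372]
ft_force: [0.1, -0.8, 1.0]
position: [0.5596, 0.054, 0.0354]
ft_force: [-0.5, -0.5, 3.5]
position: [0.5596, 0.0539, 0.0332]
ft_force: [0.2, 0.2, 2.7]
position: [0.5596, 0.0539, 0.0311]
ft_force: [0.6, -0.3, 3.0]
```

Contact, with friction at about 3 N. Continuing towards the seat.

```bash
g(){ grep -E 'pos|ft'|tr '\n' ' ';echo; }; python3 -m handwheel '[[0,2,0,0,0],[0,4,0,0,0],[0,4,0,0,0]]'|g; python3 -m handwheel '[[0,1,0,0,0],[0,2,0,0,0],[0,2,0,0,0]]'|g; python3 -m handwheel '[[0,1,0,0,0],[0,1,0,0,0]]'|g; python3 -m handwheel '[[0,1,0,0,0],[0,1,0,0,0]]'|g;python3 -m handwheel '[[0,1,0,0,0],[0,1,0,0,0]]'|g
```

```text
position: [0.5595, 0.0539, 0.0269] ft_force: [0.5, 0.2, 2.5] 
position: [0.5595, 0.0539, 0.0252] ft_force: [0.0, 0.5, 4.1] 
position: [0.5595, 0.0539, 0.0242] ft_force: [1.8, -0.1, 3.6] 
position: [0.5595, 0.054, 0.0232] ft_force: [0.7, 0.6, 3.8] 
position: [0.5595, 0.0539, 0.0222] ft_force: [0.8, -0.2, 4.0]
```

```bash
g(){ grep -E 'pos|ft'|tr '\n' ' ';echo; }; python3 -m handwheel '[[0,1,0,0,0],[0,1,0,0,0]]'|g; python3 -m handwheel '[[0,1,0,0,0],[0,1,0,0,0]]'|g; python3 -m handwheel '[[0,1,0,0,0],[0,1,0,0,0]]'|g;python3 -m handwheel '[[0,1,0,0,0],[0,1,0,0,0]]'|g
```

```text
position: [0.5595, 0.0539, 0.0212] ft_force: [0.7, 0.0, 3.3] 
position: [0.5596, 0.0539, 0.0207] ft_force: [-1.0, -0.0, 8.0] 
position: [0.5598, 0.0539, 0.0206] ft_force: [-3.3, -0.8, 15.7] 
position: [0.56, 0.0539, 0.0205] ft_force: [-6.7, -0.3, 22.6]
```

Vial a is seated: the force rose to 22 N while z stopped. The real tip is therefore 37 mm above the reported TCP. Next is b, offset +32 along z and -30 along x; its seat should again be near z≈0.0207.

```bash
g(){ grep -E 'pos|ft'|tr '\n' ' ';echo; }; python3 -m handwheel '[[0,-20,0,0,0],[0,-42,0,0,0],[-15,-42,16,0,0],[-30,-42,32,0,0],[-30,-42,32,0,0],[-30,-32,32,0,0],[-30,-26,32,0,0],[-30,-24,32,0,0],[-30,-24,32,0,0]]'|g; python3 -m handwheel '[[0,2,0,0,0],[0,4,0,0,0],[0,6,0,0,0],[0,6,0,0,0]]'|g;  python3 -m handwheel '[[0,2,0,0,0],[0,4,0,0,0],[0,6,0,0,0],[0,6,0,0,0]]'|g; python3 -m handwheel '[[0,2,0,0,0],[0,4,0,0,0],[0,6,0,0,0],[0,6,0,0,0]]'|g
```

```text
position: [0.593, 0.0804, 0.0412] ft_force: [-0.6, -0.3, -0.6] 
position: [0.5943, 0.0807, 0.0364] ft_force: [0.3, 0.1, 0.3] 
position: [0.5944, 0.0807, 0.0301] ft_force: [-0.4, 0.2, 2.8] 
position: [0.5942, 0.0807, 0.0239] ft_force: [0.9, 0.1, 1.8]
```

```bash
g(){ grep -E 'pos|ft'|tr '\n' ' ';echo; }; python3 -m handwheel '[[0,1,0,0,0],[0,2,0,0,0],[0,2,0,0,0]]'|g;  python3 -m handwheel '[[0,1,0,0,0],[0,1,0,0,0]]'|g; python3 -m handwheel '[[0,1,0,0,0],[0,1,0,0,0]]'|g; python3 -m handwheel '[[0,1,0,0,0],[0,1,0,0,0]]'|g
```

```text
position: [0.5943, 0.0807, 0.0222] ft_force: [0.2, -1.2, 3.5] 
position: [0.5943, 0.0807, 0.0212] ft_force: [1.0, -1.0, 3.5] 
position: [0.5944, 0.0807, 0.0207] ft_force: [-0.9, -1.0, 6.4] 
position: [0.5946, 0.0807, 0.0206] ft_force: [-4.9, -0.7, 14.0]
```

```bash
g(){ grep -E 'pos|ft|wid'|tr '\n' ' ';echo; }; python3 -m handwheel '[[0,1,0,0,0],[0,1,0,0,0]]'|g;  python3 -m handwheel '[[0,-45,0,0,0],[0,-90,0,0,0],[5,-90,-40,0,0.6],[10,-90,-85,0,0.6],[15,-90,-124,0,0.6],[15,-90,-124,0,0.6],[15,-90,-124,0,0.6],[15,-90,-124,0,0.6]]'|g
python3 - <<'E'
from h import *
np.set_printoptions(precision=4,suppress=True)
print(bot.get_state()['position'])
ci=bot.camera_info('wrist'); save('wrist','w6.png'); save('top','t6.png'); save('scene','s6.png')
for n,z in dict(tray_grip=.05,tray_mid=.02).items():
  for c in('wrist','scene'):
    for p,px in spot(n,c)[:2]: print(n,c,p,px,ray(c,px,z,ci if c=='wrist' else None))
a=cv2.resize(cv2.imread('pics/w6.png')[80:380,150:470],(400,375),interpolation=cv2.INTER_CUBIC)
b=cv2.resize(cv2.imread('pics/s6.png')[150:285,300:444],(400,375),interpolation=cv2.INTER_CUBIC)
cv2.imwrite('pics/m6.png',np.hstack([a,b]))
E
```

```text
position: [0.5948, 0.0807, 0.0206] ft_force: [-5.8, -0.8, 18.9] gripper_width: 0.003 
position: [0.4704, 0.0777, 0.1085] ft_force: [-0.0, -0.7, 0.5] gripper_width: 0.602 
[0.4704 0.0777 0.1085]
tray_grip wrist 0.84 [317.696 196.92 ] [0.4668 0.0788 0.05  ]
tray_grip scene 0.65 [393.984 185.08 ] [0.4761 0.082  0.05  ]
tray_mid wrist 0.7 [423.296 186.2  ] [0.5675 0.0696 0.02  ]
tray_mid scene 0.64 [361.024 225.08 ] [0.5691 0.0622 0.02  ]
tray_mid scene 0.52 [289.28 295.68] [0.7531 0.0194 0.02  ]
```

View pics/m6.png

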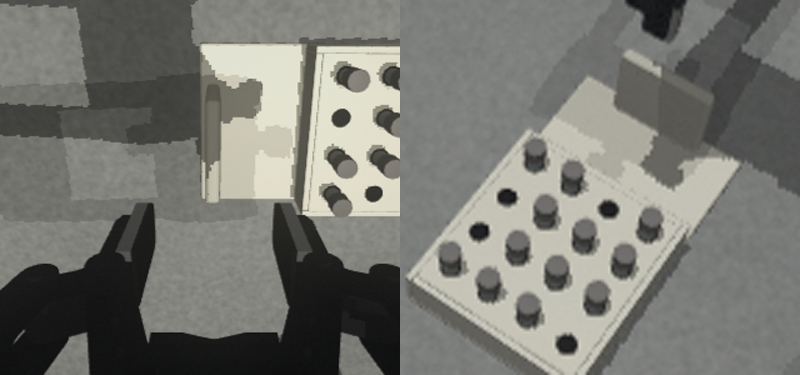

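The picture shows both vials level with their neighbours (caps at (572,172) and (545,207) on the right) and the plate centred between the fingers (left: plate at column 212, finger mid 215). Descending and gripping.

```bash
g(){ grep -E 'pos|ft|wid'|tr '\n' ' ';echo; }; python3 -m handwheel '[[0,40,-1,0,0.6],[0,70,-1,0,0.6],[0,90,-1,0,0.6],[0,100,-1,0,0.6],[0,108,-1,0,0.6],[0,108,-1,0,0.6]]'|g;  python3 -m handwheel '[[0,0,0,0,0.3],[0,0,0,0,0.2],[0,0,0,0,0.1],[0,0,0,0,0],[0,0,0,0,0],[0,0,0,0,0]]' 25|g; python3 -m handwheel '[[0,0,0,0,0],[0,0,0,0,0]]' 25|g
```

```text
position: [0.4681, 0.0778, -0.0001] ft_force: [0.9, -0.4, 0.4] gripper_width: 0.601 
position: [0.4693, 0.0777, 0.0012] ft_force: [-0.5, 0.4, 7.4] gripper_width: 0.114 
position: [0.4693, 0.0777, 0.0013] ft_force: [0.2, -0.5, 6.3] gripper_width: 0.115
```

```bash
g(){ grep -E 'pos|ft|wid'|tr '\n' ' ';echo; }; python3 -m handwheel '[[0,-1,0,0,0],[0,-1.3,0,0,0],[0,-1.3,0,0,0]]' 60|g;  python3 -m handwheel '[[4,0,0,0,0],[8,0,0,0,0],[12,0,0,0,0],[16,0,0,0,0],[20,0,0,0,0],[24,0,0,0,0],[24,0,0,0,0],[24,0,0,0,0]]'|g
python3 - <<'E'
from h import *
np.set_printoptions(precision=4,suppress=True)
print(bot.get_state()['position'],bot.get_state()['tool_rot'][1])
save('top','t7.png');ci=bot.camera_info('wrist'); save('wrist','w7.png')
for n,z in dict(tray_rear=.017,tray_mid=.02).items():
  for c in('top','wrist'):
    for p,px in spot(n,c)[:2]: print(n,c,p,px,ray(c,px,z,ci if c=='wrist' else None))
a=cv2.resize(cv2.imread('pics/t7.png')[80:260,200:400],(640,576),interpolation=cv2.INTER_CUBIC)
cv2.imwrite('pics/t7c.png',a)
E
```

```text
position: [0.4681, 0.0778, 0.0014] ft_force: [0.6, -1.0, -1.7] gripper_width: 0.109 
position: [0.4659, 0.0536, 0.0015] ft_force: [-0.5, -0.5, -2.5] gripper_width: 0.11 
[0.4659 0.0536 0.0015] [-0.9953 -0.0001 -0.0966]
tray_rear top 0.58 [300.8 162.8] [0.6746 0.0355 0.017 ]
tray_rear wrist 0.75 [583.68 241.6 ] [0.6287 0.0341 0.017 ]
tray_mid top 0.58 [298.368 226.92 ] [0.5635 0.0396 0.02  ]
tray_mid top 0.55 [299.904 228.28 ] [0.5612 0.037  0.02  ]
tray_mid wrist 0.72 [486.784 235.68 ] [0.5661 0.0459 0.02  ]
```

View pics/t7c.png

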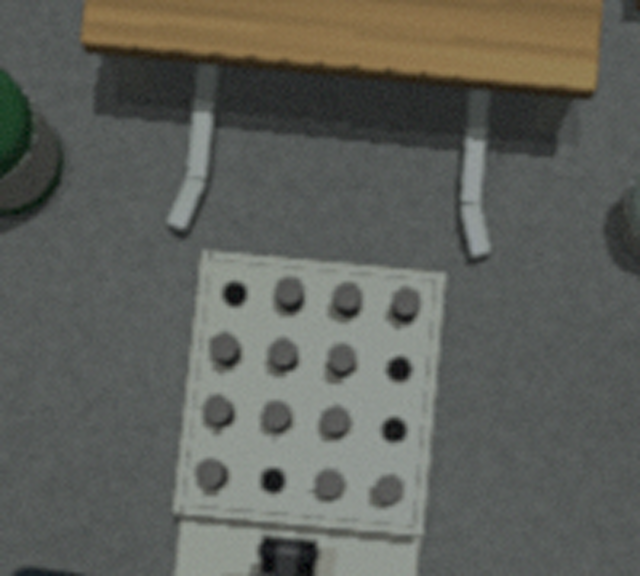

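Run:
```python
from h import *
np.set_printoptions(precision=4,suppress=True)
g=lambda x,y,z:ray('top',(200+x/3.2,80+y/3.2),z)
P={k:g(*v) for k,v in dict(tl=(206,251,.034),tr=(446,270,.034),bl=(177,514,.034),br=(421,536,.034),kl=(207,178,.016),kr=(460,203,.016),el=(215,68,.016),er=(468,93,.016),bL=(83,46,.084),bR=(597,91,.084)).items()}
for k in P: print(k,P[k])
yaw=lambda v:np.degrees(np.arctan2(v[1],v[0]))
rot=lambda v:np.array([v[1],-v[0]])
print('tray yaw sides',yaw(P['tl']-P['bl']),yaw(P['tr']-P['br']),'ends',yaw(rot((P['tl']-P['tr'])[:2])),yaw(rot((P['bl']-P['br'])[:2])))
print('rail yaw',yaw(P['el']-P['kl']),yaw(P['er']-P['kr']),yaw(rot((P['kl']-P['kr'])[:2])),'board',yaw(rot((P['bL']-P['bR'])[:2])))
th=np.radians(-5.3);o=np.array([.760,.0266]);R=np.array([[np.cos(th),np.sin(th)],[-np.sin(th),np.cos(th)]])
for k in P: print(k,R@(P[k][:2]-o)*1e3)
```

```text
tl [0.6785 0.0964 0.034 ]
tr [ 0.6681 -0.0302  0.034 ]
bl [0.5405 0.1099 0.034 ]
br [ 0.5285 -0.0157  0.034 ]
kl [0.7232 0.0985 0.016 ]
kr [ 0.7091 -0.0395  0.016 ]
el [0.7855 0.0947 0.016 ]
er [ 0.7713 -0.0447  0.016 ]
bL [0.7711 0.1523 0.084 ]
bR [ 0.7482 -0.1034  0.084 ]
tray yaw sides -5.581918066793642 -5.944929513282433 ends -4.738128976297341 -5.487784615433322
rail yaw -3.469280650098623 -4.8054214923837355 -5.849414982559682 board -5.137015257757102
tl [-87.5567  61.9773]
tr [-86.3111 -65.0382]
bl [-226.2438   62.6597]
br [-226.6572  -63.4583]
kl [-43.2323  68.1501]
kr [-44.5616 -70.4699]
el [19.0707 70.1415]
er [ 17.8336 -69.9313]
bL [ -0.5184 126.2251]
bR [   0.212  -130.5411]
```

Measured in the bay frame, the rails are centred at y≈-0.5 mm, the tray at y≈-1 mm, and yaw matches within 0.5°. The tray's rear is at x≈-87 mm. Sliding in.

```bash
g(){ grep -E 'pos|ft|wid'|tr '\n' ' ';echo; }; python3 -m handwheel '[[0,0,8,0,0],[0,0,16,0,0],[0,0,24,0,0],[0,0,32,0,0],[0,0,40,0,0],[0,0,45,0,0],[0,0,45,0,0]]'|g;  python3 -m handwheel '[[0,0,8,0,0],[0,0,16,0,0],[0,0,24,0,0],[0,0,32,0,0],[0,0,40,0,0],[0,0,45,0,0],[0,0,45,0,0]]'|g; python3 -m handwheel '[[0,0,8,0,0],[0,0,16,0,0],[0,0,24,0,0],[0,0,32,0,0],[0,0,40,0,0],[0,0,45,0,0],[0,0,45,0,0]]'|g
```

```text
position: [0.5119, 0.0494, 0.0016] ft_force: [0.6, -0.1, -2.4] gripper_width: 0.107 
position: [0.5567, 0.0451, 0.0016] ft_force: [1.4, -0.1, -2.3] gripper_width: 0.109 
position: [0.6014, 0.0408, 0.0016] ft_force: [1.2, 0.1, -2.6] gripper_width: 0.108
```

```bash
g(){ grep -E 'pos|ft|wid'|tr '\n' ' ';echo; }; python3 -m handwheel '[[0,0,8,0,0],[0,0,16,0,0],[0,0,24,0,0],[0,0,32,0,0],[0,0,38,0,0],[0,0,42,0,0]]'|g; python3 -m handwheel '[[0,0,1,0,0],[0,0,2,0,0]]'|g;python3 -m handwheel '[[0,0,1,0,0],[0,0,2,0,0]]'|g;python3 -m handwheel '[[0,0,1,0,0],[0,0,2,0,0]]'|g;python3 -m handwheel '[[0,0,1,0,0],[0,0,2,0,0]]'|g
```

```text
position: [0.6428, 0.0368, 0.0015] ft_force: [-0.8, 0.8, -2.2] gripper_width: 0.108 
position: [0.644, 0.0368, 0.0014] ft_force: [-1.7, 0.9, 0.0] gripper_width: 0.108 
position: [0.646, 0.0366, 0.0015] ft_force: [-1.6, 0.6, -1.0] gripper_width: 0.106 
position: [0.6481, 0.0364, 0.0016] ft_force: [-2.1, -0.0, -0.7] gripper_width: 0.11 
position: [0.6502, 0.0362, 0.0016] ft_force: [-2.3, 0.1, -1.4] gripper_width: 0.111
```

```bash
python3 - <<'E'
from h import *
save('top','t8.png');save('scene','s8.png')
a=cv2.resize(cv2.imread('pics/t8.png')[60:240,200:400],(400,360),interpolation=cv2.INTER_CUBIC)
b=cv2.resize(cv2.imread('pics/s8.png')[180:360,220:420],(400,360),interpolation=cv2.INTER_CUBIC)
cv2.imwrite('pics/m8.png',np.hstack([a,b]))
E
g(){ o=$(grep -E 'time|pos|ft'|tr '\n' ' '); echo $o; echo $o | awk -F'ft_force: \\[' '{split($2,a,",");exit !(a[1]>-5)}'; }
python3 -m handwheel '[[0,0,0.5,0,0],[0,0,1,0,0]]'|g && python3 -m handwheel '[[0,0,0.5,0,0],[0,0,1,0,0]]'|g && python3 -m handwheel '[[0,0,0.5,0,0],[0,0,1,0,0]]'|g && python3 -m handwheel '[[0,0,0.5,0,0],[0,0,1,0,0]]'|g && python3 -m handwheel '[[0,0,0.5,0,0],[0,0,1,0,0]]'|g && python3 -m handwheel '[[0,0,0.5,0,0],[0,0,1,0,0]]'|g && python3 -m handwheel '[[0,0,0.5,0,0],[0,0,1,0,0]]'|g && python3 -m handwheel '[[0,0,0.5,0,0],[0,0,1,0,0]]'|g && python3 -m handwheel '[[0,0,0.5,0,0],[0,0,1,0,0]]'|g && python3 -m handwheel '[[0,0,0.5,0,0],[0,0,1,0,0]]'|g && python3 -m handwheel '[[0,0,0.5,0,0],[0,0,1,0,0]]'|g && python3 -m handwheel '[[0,0,0.5,0,0],[0,0,1,0,0]]'|g && python3 -m handwheel '[[0,0,0.5,0,0],[0,0,1,0,0]]'|g && python3 -m handwheel '[[0,0,0.5,0,0],[0,0,1,0,0]]'|g && python3 -m handwheel '[[0,0,0.5,0,0],[0,0,1,0,0]]'|g
```

```text
time: 20.85 position: [0.6511, 0.0361, 0.0016] ft_force: [-2.2, 1.0, -1.1]
time: 21.05 position: [0.6521, 0.036, 0.0016] ft_force: [-1.9, 0.8, -0.6]
time: 21.25 position: [0.6531, 0.0359, 0.0016] ft_force: [-1.3, 0.4, -0.5]
time: 21.45 position: [0.6542, 0.0358, 0.0016] ft_force: [-3.2, -0.2, -1.4]
time: 21.65 position: [0.6552, 0.0357, 0.0016] ft_force: [-1.6, 0.4, -0.8]
time: 21.85 position: [0.6561, 0.0356, 0.0016] ft_force: [-2.3, -0.1, -0.8]
time: 22.05 position: [0.6571, 0.0355, 0.0016] ft_force: [-1.6, 0.1, -1.8]
time: 22.25 position: [0.6582, 0.0354, 0.0016] ft_force: [-1.3, 1.3, -1.6]
time: 22.45 position: [0.6591, 0.0353, 0.0016] ft_force: [-1.5, -1.0, -1.2]
time: 22.65 position: [0.6601, 0.0352, 0.0016] ft_force: [-2.1, -0.9, -1.8]
time: 22.85 position: [0.6611, 0.0351, 0.0015] ft_force: [-1.8, 0.8, -0.7]
time: 23.05 position: [0.6621, 0.035, 0.0016] ft_force: [-1.3, -0.0, -1.7]
time: 23.25 position: [0.6632, 0.0349, 0.0016] ft_force: [-0.9, 0.4, -2.9]
time: 23.45 position: [0.6641, 0.0348, 0.0016] ft_force: [-1.0, -0.7, -1.8]
time: 23.65 position: [0.6651, 0.0348, 0.0015] ft_force: [-2.6, 0.0, -1.7]
```

View pics/m8.png

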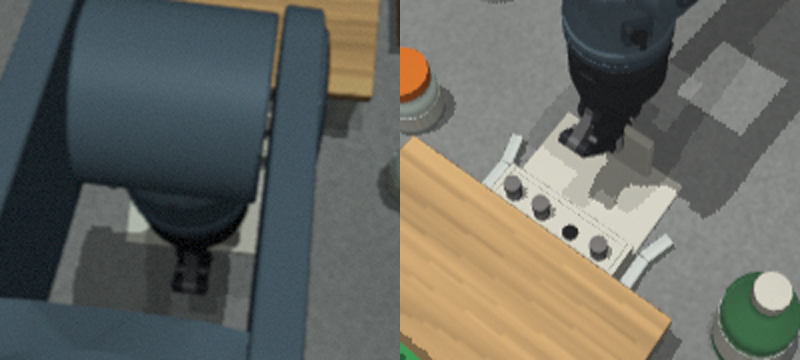

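The scene picture (right) shows the tray straight between the rails and partly under the board. Continuing in guarded 1 mm steps.

```bash
g(){ o=$(grep -E 'time|pos|ft'|tr '\n' ' '); echo $o; echo $o | awk -F'ft_force: \\[' '{split($2,a,",");exit !(a[1]>-5)}'; }
python3 -m handwheel '[[0,0,0.5,0,0],[0,0,1,0,0]]'|g && python3 -m handwheel '[[0,0,0.5,0,0],[0,0,1,0,0]]'|g && python3 -m handwheel '[[0,0,0.5,0,0],[0,0,1,0,0]]'|g && python3 -m handwheel '[[0,0,0.5,0,0],[0,0,1,0,0]]'|g && python3 -m handwheel '[[0,0,0.5,0,0],[0,0,1,0,0]]'|g && python3 -m handwheel '[[0,0,0.5,0,0],[0,0,1,0,0]]'|g && python3 -m handwheel '[[0,0,0.5,0,0],[0,0,1,0,0]]'|g && python3 -m handwheel '[[0,0,0.5,0,0],[0,0,1,0,0]]'|g && python3 -m handwheel '[[0,0,0.5,0,0],[0,0,1,0,0]]'|g && python3 -m handwheel '[[0,0,0.5,0,0],[0,0,1,0,0]]'|g && python3 -m handwheel '[[0,0,0.5,0,0],[0,0,1,0,0]]'|g && python3 -m handwheel '[[0,0,0.5,0,0],[0,0,1,0,0]]'|g && python3 -m handwheel '[[0,0,0.5,0,0],[0,0,1,0,0]]'|g && python3 -m handwheel '[[0,0,0.5,0,0],[0,0,1,0,0]]'|g && python3 -m handwheel '[[0,0,0.5,0,0],[0,0,1,0,0]]'|g && python3 -m handwheel '[[0,0,0.5,0,0],[0,0,1,0,0]]'|g && python3 -m handwheel '[[0,0,0.5,0,0],[0,0,1,0,0]]'|g && python3 -m handwheel '[[0,0,0.5,0,0],[0,0,1,0,0]]'|g && python3 -m handwheel '[[0,0,0.5,0,0],[0,0,1,0,0]]'|g && python3 -m handwheel '[[0,0,0.5,0,0],[0,0,1,0,0]]'|g
```

```text
time: 23.85 position: [0.6661, 0.0346, 0.0016] ft_force: [-1.8, -0.4, -0.9]
time: 24.05 position: [0.6671, 0.0345, 0.0016] ft_force: [-2.0, -0.3, -2.0]
time: 24.25 position: [0.6681, 0.0345, 0.0016] ft_force: [-1.8, -0.2, -1.8]
time: 24.45 position: [0.6691, 0.0343, 0.0016] ft_force: [-1.2, 0.5, -0.8]
time: 24.65 position: [0.6701, 0.0342, 0.0016] ft_force: [-2.3, 0.0, -1.1]
time: 24.85 position: [0.6711, 0.0342, 0.0016] ft_force: [-0.8, 0.5, -1.4]
time: 25.05 position: [0.6721, 0.0341, 0.0016] ft_force: [-0.7, 1.0, -1.5]
time: 25.25 position: [0.6731, 0.034, 0.0016] ft_force: [-1.6, -0.1, -0.9]
time: 25.45 position: [0.6739, 0.0339, 0.0015] ft_force: [-2.8, 1.0, -1.3]
time: 25.65 position: [0.6737, 0.0339, 0.0014] ft_force: [-9.0, 0.6, 3.7]
```

Contact with the stop: force -9 N and the advance stalled at tray rear x≈122 mm, inside the 105 to 145 range and below the 15 N slip force. I'll relax slightly, then let go.

```bash
g(){ grep -E 'time|pos|ft|wid'|tr '\n' ' ';echo; }; python3 -m handwheel '[[0,0,-0.7,0,0],[0,0,-0.7,0,0]]'|g; python3 -m handwheel '[[0,0,0,0,0.15],[0,0,0,0,0.25],[0,0,0,0,0.35],[0,0,0,0,0.4],[0,0,0,0,0.4],[0,0,0,0,0.4]]'|g; python3 -c "
from h import *
save('scene','s9.png')"; python3 -m handwheel '[[0,-10,0,0,0.4],[0,-30,0,0,0.4],[0,-70,0,0,0.4],[0,-110,0,0,0.4],[0,-110,0,0,0.4]]'|g; python3 -m handwheel '[[0,-50,-50,0,0.4],[0,-50,-100,0,0.4],[0,-50,-150,0,0.4],[0,-50,-200,0,0.4],[0,-50,-240,0,0.4],[0,-50,-240,0,0.4]]'|g
python3 - <<'E'
from h import *
np.set_printoptions(precision=4,suppress=True)
save('top','t10.png');save('scene','s10.png')
for c in('top','scene'):
  for p,px in spot('tray_grip',c)[:1]:
    X=ray(c,px,.05); print(c,p,X)
d=cv2.absdiff(cv2.imread('pics/s9.png'),cv2.imread('pics/s10.png'))[232:300,300:390].max(2);print('tray change px',(d>60).sum())
a=cv2.resize(cv2.imread('pics/t10.png')[60:240,200:400],(400,360),interpolation=cv2.INTER_CUBIC)
b=cv2.resize(cv2.imread('pics/s10.png')[180:360,220:420],(400,360),interpolation=cv2.INTER_CUBIC)
cv2.imwrite('pics/m10.png',np.hstack([a,b]))
E
```

```text
time: 25.85 position: [0.6738, 0.0339, 0.0015] ft_force: [-4.5, -0.1, 0.5] gripper_width: 0.11 
time: 26.45 position: [0.6744, 0.0338, 0.0016] ft_force: [0.5, 0.0, -0.1] gripper_width: 0.402 
time: 27.0 position: [0.6794, 0.0334, 0.1203] ft_force: [1.1, -0.2, 1.4] gripper_width: 0.402 
time: 27.6 position: [0.4293, 0.0581, 0.1603] ft_force: [0.2, -0.2, 0.9] gripper_width: 0.398 
top 0.79 [0.6718 0.0351 0.05  ]
scene 0.7 [0.677  0.0358 0.05  ]
tray change px 1518
```

```bash
python3 -m handwheel '[[0,0,0,0,0.4],[0,0,0,0,0.4],[0,0,0,0,0.4]]'; python3 -c "
from cell import bot
print(bot.hand_in())"
```

```text
time: 28.1
position: [0.436, 0.0567, 0.1614]
tool_rot: [[-0.096, -0.001, 0.995], [-0.995, 0.0, -0.096], [-0.0, -1.0, -0.001]]
ft_force: [-0.1, -0.1, -0.6]
gripper_width: 0.403
the job is handed in; nothing more can be done
None
```

Both vials are pressed down, the tray is in against the stop and released, and I handed the job in at about 28 s.

- **Vials:** I pressed each until the force rose steeply with no more travel, to about 23 N for a and 19 N for b. Both stopped at the same tool height, and the picture afterwards showed them level with their neighbours.
- **Tray:** I gripped the plate, shifted the tray 24 mm sideways onto the rail centre line and slid it in. Pushing took about 2 N with almost no sideways force.
- **Stop:** The force jumped to 9 N and the tray stopped with its rear about 122 mm in, inside the stated 105 to 145 mm and below the 15 N slip force. I eased to about 4.5 N, opened the gripper and backed away.
- **Last checks:** After release, the networks placed the grip plate at x = 0.672 m (top camera) and 0.677 m (scene camera), against about 0.674 m expected. The wrist force was near zero.

**Disagreements and gaps:**
- The real fingertips, when shut, sit about 37 mm above the reported TCP. I found this from the pictures and by contact, and allowed for it.
- My before/after picture comparison of the tray differed in many pixels (1518). I took this to be the arm's moving shadow but did not confirm it.
- The 12-picture limit was used up, so I could not view the final scene. That nothing else moved and that the tray did not touch the board rest on the force readings and the earlier pictures.

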